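Home the inlay board in its jig and turn the button over it

ROBOT

A 6-joint arm with a two-finger parallel gripper is mounted at the origin on the work surface. World frame = base frame: x ahead of the robot, y to its left, z up, the work surface at z = 0. Lengths are in m, angles in rad, forces in N, time in s.
With the tool pointing down it reaches from about 0.3 to 0.875 m from the base axis. Payload 6.4 kg.
Tool frame: the origin (TCP) lies midway between the tips of the shut fingers; the grasp point (between the pads) lies 19 mm behind it; z points along the fingers, y is the line along which they close (so a half turn about z gives the same grasp; the last joint's range is limited). The gripper opens to 85 mm and grips with 20 to 120 N. Pads are 22 mm wide; open, the fingers measure 114 mm over their backs; the gripper's body (76 mm by 85 mm) begins 54 mm behind the grasp point. The pads swing forward as they close: fully open they stand 13 mm farther back than shut.
Start: joints at [1.07, 0.181, 1.607, -0, 1.354, -0.206], TCP at [0.167, 0.55, 0.231] pointing down, gripper open.
Joint ranges: [-2.99, 2.99], [-0.89, 2.07], [0.3, 2.58], [-1.14, 4.28], [0, 2.63], [-3.12, 3.12]. Speed limits (rad/s): [2.57, 2.57, 3.01, 3.14, 3.14, 3.14].

INTERFACE

Orientations are given as a unit quaternion [w, x, y, z].
In Python, from bench import ctrl gives the robot as it stands. The module is installed in compiled form; this text tells all that it offers.
- The arm moves only by the tool move_arm, never from a script. Its argument "plan" is one flat list of numbers, 6 for each row, row after row: the shift along the world's x, y, z in units of 50 mm (1.0 is 50 mm), then the turn, a rotation vector about the world's x, y, z in rad. A call has 1 to 10 rows; each row is the pose to reach, as a shift and turn from the pose commanded when the call began; what a row does not reach only later rows make up. A row lasts 1/8 s, in which the tool goes at most 62.5 mm and 10.7 degrees, less where a joint would pass 70% of its speed; a pose out of reach is approached as far as the arm can. A call with a gripper value outside its range is refused whole. "grip" is the finger opening in mm, from 0 to 85.4, set as the call begins (left out, the last holds). The fingers move at their own pace and stop on an object; the grip force is fixed at half the most. Time passes only in rows, so rows that repeat a pose let the fingers close. It gives the time, the measured TCP pose, the force, the opening and the grip force at its end, in the units of the state.
- ctrl.get_obs(): the state, without advancing time (a new reading comes with each control period).
- ctrl.camera(name): name is "side" or "top" or "wrist"; returns a dict with "pixels" (400x640x3 uint8, red, green, blue), "fx", "fy", "cx", "cy" (pixels), "dist_coeffs" ([k1, k2, p1, p2, k3] as OpenCV has them; the pictures are not rectified), "origin" and "attitude" of the camera in the world. Camera axes: x right, y down, z forward; pixel columns grow to the right and rows downward; lengths in m; the calibration is good to about 2 mm. A picture is of the moment at which its call begins. There is no depth.
- ctrl.hand_in(): hands the job in; it is judged then, once.
The state is a dict: "time_s": time; "q": joint angles; "dq": joint speeds; "joint_efforts": joint torques, N m; "eef_pos": TCP position; "eef_rot": TCP orientation; "wrist_force": force on the tool from outside, world axes, zero at the start; "torque": the same for the moment, N m; "opening": opening from 0.0 (shut) to 1.0 (fully open); "grasp_force": force on a finger pad.
Only numpy, scipy, OpenCV 4.12 (cv2) and the standard library are available. Lean on these libraries where they do the work, as an engineer would, in place of code of your own. Each camera call takes 0.05 s, during which the arm holds its last target. There are 200 camera calls.

TASK

With a fingertip, push the inlay board along the rails of the jig until you feel it drop into its locating notch and it lies flush; do not lift it and do not force it. Then push the wooden turn-button round with a fingertip until it lies square across the board, take your hand away, and leave the mug, jar and screwdriver where they are.

Things in the scene. Friction and masses are not known exactly. Their poses are not given: they have to be found in the camera images.
- jig: Wooden jig fixed to the bench, 390 x 170 mm (x -220 to 170). Origin: on the bench, on its centreline; x along the rails, the way the board must slide; y to the left of that; z up. 10 mm base plate; two rails, |y| 32 to 62 mm, tops at z 30, with a channel between (|y| under 32) open at both ends; outside them guide fences, |y| 61.5 to 73.5, tops at z 45.
- seat (a point): Where the board's origin lies when home in the notch: jig x 70, y 0, z 30 mm; axes as the jig. The notch is four 26 mm long pockets in the rail tops, 50 mm ahead of this point in the rails' outer halves and 50 mm behind it in their inner halves. Pocket walls stop the homed board.
- board: Loose pale wooden board 150 (x) x 120 (y) x 15 (z) mm, 0.33 to 0.63 kg, stone inlay on top (2 mm proud, right half). Origin: centre of the plank's underside; axes as the jig, 1.5 mm side play. Riding on the rails, its origin is at z 38 mm, top at 53; home, it drops level to z 30, top at 45, flush with the fences. Starts 100 to 180 mm short of the seat (jig -x side).
- push_edge (a point): Middle of the board's rear edge face, the face to push: board x -75, y 0, z 7.5 mm (half thickness); axes as the board. The board slides with 1 to 4 N. Under it are four feet 20 mm long, 8 mm high, front pair (x 50) wide-set, rear pair (x -50) narrow-set, that fit the pockets with 3 mm play fore and aft. Keep pushes below about 25 N.
- button (a joint): Turn-button angle, rad. 0: arm along jig +x, beside the fence; grows clockwise seen from above; 1.57 (hard stop): arm points to jig -y, square across the board. Starts -0.25 to 0.1, stays where left, needs 0.05 N m. It passes 3 mm over a homed board; a board still riding on the rails blocks it.
- pivot (a point): Axis of the turn-button, at mid-height of its arm: jig x 70, y 90, z 56 mm; axes as the jig. Its post below, 40 x 34 mm, stands outside the left fence, top at z 47 mm.
- button_tip (a point): End of the turn-button's dark wooden arm, on its centreline at mid-height, 70 mm from the pivot; x axis along the arm outwards. The arm is 18 mm wide and 16 mm high, underside at z 48, top at z 64 mm.
- mug: Bystander: white mug, 76 mm across, 85 mm high, just beyond the far end of the rails; origin at its foot.
- jar: Bystander: small closed jar, 60 mm across, 80 mm high, beside the jig on the side away from the turn-button; origin at its foot.
- screwdriver: Bystander: red-handled screwdriver, 200 mm long, lying beside the jig, about 140 mm out from the jig's centreline on the turn-button's side, towards the start end; origin under its middle.
Things that resemble listed ones, but are neither listed nor needed, are in the scene too. There is more than one size of the board; the one meant has the size given above.

How it is judged:
By the outcome, as a careful person would: the job done as asked, in the order asked, and still so for the second after the job is handed in, with the robot touching nothing.
It also fails if it takes over 51 s, if anything falls off the work surface, if the arm or the gripper's body presses on something with over 40 N, if the wrist force passes 120 N, or if a joint passes its speed limit or range.

## Working session

There is one attempt and no reset: what is moved stays moved. The work goes in short steps, Python scripts to look and compute and a tool call to move; the robot and the scene stay as the last step left them, time stands still between calls to the robot, and variables do not carry over. Pictures are saved under pics/ and viewed, at most 10 in all, crops included, and the job is handed in when it is done.

Besides the shell and the picture viewer there is one more tool, called in YAML: its name, and indented under it one key for each argument. move_arm: Moves the arm, as the interface text tells. Its arguments: {"type":"object","properties":{"plan":{"type":"array"},"grip":{"type":"number"}},"required":["plan"]}

```bash
mkdir -p pics; cat > h.py <<'E'
import numpy as np, cv2
from scipy.spatial.transform import Rotation as R
from bench import ctrl
def rot(a):
    a=np.array(a,float)
    return a if a.shape==(3,3) else R.from_quat([a[1],a[2],a[3],a[0]]).as_matrix()
def K(c): return np.array([[c['fx'],0,c['cx']],[0,c['fy'],c['cy']],[0,0,1.]])
def ray(c,uv):
    p=cv2.undistortPoints(np.array(uv,float).reshape(-1,1,2),K(c),np.array(c['dist_coeffs'],float)).reshape(-1,2)
    d=np.c_[p,np.ones(len(p))]@rot(c['attitude']).T
    return np.array(c['origin'],float),d
def plane(c,uv,z):
    o,d=ray(c,uv); return o+d*((z-o[2])/d[:,2])[:,None]
def proj(c,P):
    Rm=rot(c['attitude']); P=(np.array(P,float).reshape(-1,3)-np.array(c['origin']))@Rm
    return cv2.projectPoints(P,np.zeros(3),np.zeros(3),K(c),np.array(c['dist_coeffs'],float))[0].reshape(-1,2)
def snap(n,f):
    c=ctrl.camera(n); cv2.imwrite(f,cv2.cvtColor(c['pixels'],cv2.COLOR_RGB2BGR)); return c
E
python3 - <<'E'
from h import *
import pickle
d={}
for n in('top','side'):
    d[n]=snap(n,f'pics/{n}0.png'); print(n,d[n]['origin'],d[n]['attitude'])
pickle.dump(d,open('c0.pkl','wb'))
print(ctrl.get_obs())
E
```

```text
top [ 0.54653811 -0.13774688  1.03116649] [-0.00878773  0.71671229 -0.69730622  0.00321011]
side [0.15520093 0.3484088  0.8102186 ] [ 0.11891217 -0.31734278  0.88015553 -0.33238485]
{'time_s': 0.1, 'q': array([ 1.06968938e+00,  1.81475415e-01,  1.60789112e+00,  6.20990467e-06,
        1.35379692e+00, -2.06310203e-01]), 'dq': array([ 0.00193325, -0.00194148, -0.00305196, -0.00063945, -0.00103352,
       -0.0007069 ]), 'joint_efforts': array([ 1.40998378e-03, -4.45884705e+01, -3.52237916e+01, -9.88945135e-05,
        4.10583030e-03,  5.45154262e-05]), 'eef_pos': array([0.16681149, 0.54976268, 0.23047753]), 'eef_rot': array([-2.74889477e-04,  1.46865835e-01,  9.89156110e-01, -7.35727609e-04]), 'wrist_force': array([ 0.69642839, -0.95513822,  0.7611132 ]), 'torque': array([-0.01888779, -0.04480096,  0.0043758 ]), 'grasp_force': 0.0, 'opening': 1.0009355961594573}
```

View pics/top0.png

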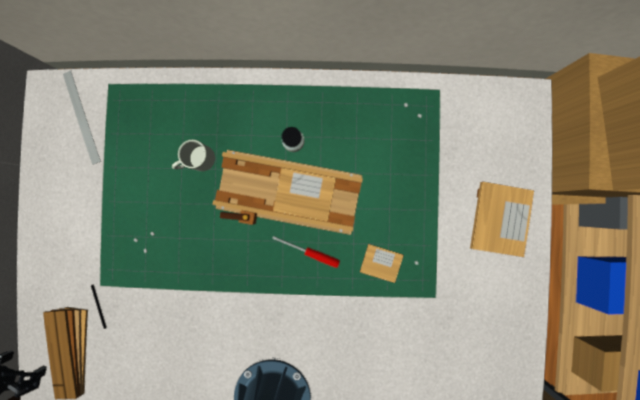

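View pics/side0.png

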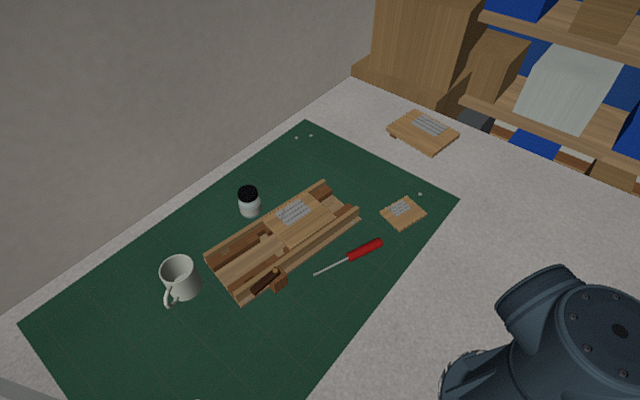

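```bash
python3 - <<'E'
import cv2
a=cv2.imread('pics/top0.png')[130:290,160:420]
cv2.imwrite('pics/crop0.png',cv2.resize(a,None,fx=3,fy=3,interpolation=cv2.INTER_CUBIC))
E
```

```text
(no output)
```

View pics/crop0.png

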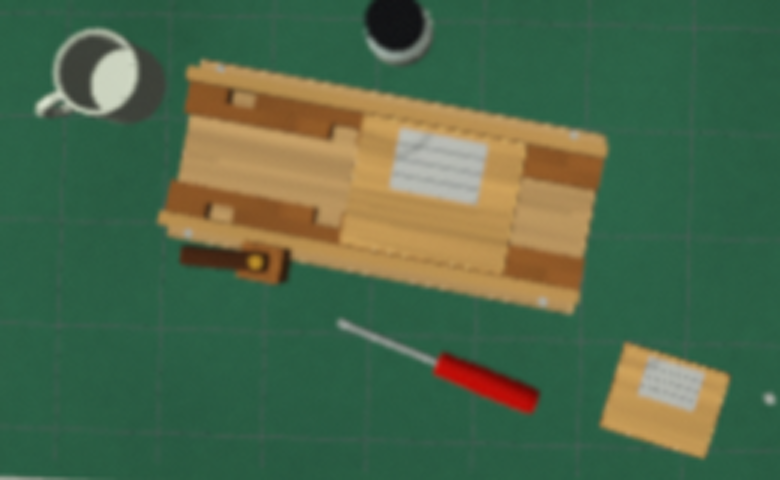

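```bash
cat > jig.py <<'E'
from h import *
import pickle
from scipy.optimize import least_squares
c=pickle.load(open('c0.pkl','rb'))['top']
P=[(595,187,-220,-32,30),(582,262,-220,32,30),(190,118,170,-32,30),(176,182,170,32,30),(256,262,70,90,66)]
px=[(160+a/3-.33,130+b/3-.33) for a,b,*_ in P]
X=np.array([p[2:] for p in P])/1000
W=np.vstack([plane(c,[u],z[2]) for u,z in zip(px,X)])
T=lambda p,L:np.c_[np.array(L).reshape(-1,3)[:,:2]@np.array([[np.cos(p[2]),np.sin(p[2])],[-np.sin(p[2]),np.cos(p[2])]])+p[:2],np.array(L).reshape(-1,3)[:,2]]
r=least_squares(lambda p:(T(p,X)-W)[:,:2].ravel(),[.5,-.1,1.4])
p=r.x
def inv(w): 
    w=np.array(w).reshape(-1,3); d=w[:,:2]-p[:2]; C,S=np.cos(p[2]),np.sin(p[2]); return np.c_[d@np.array([[C,-S],[S,C]]),w[:,2]]
crop=lambda L:[(160+a/3-.33,130+b/3-.33) for a,b in L]
E
python3 - <<'E'
from jig import *
np.set_printoptions(precision=4,suppress=True)
print(p,np.degrees(p[2])); print(1000*(T(p,X)-W))
print('pockets',1000*inv(plane(c,crop([(243,99),(345,133),(222,213),(328,215)]),.022)))
print('board corners TL,TR,BR,BL',1000*inv(plane(c,crop([(362,115),(525,143),(505,273),(340,243)]),.053)))
print('fence',1000*inv(plane(c,crop([(607,140),(575,312),(195,65),(160,222)]),.045)))
print('arm tip',1000*inv(plane(c,crop([(182,256)]),.060)))
d=pickle.load(open('c0.pkl','rb'))['side']
print('side px of pivot, tip',proj(d,T(p,[[.07,.09,.064],[.14,.09,.064],[-.22,-.032,.03],[.17,.0615,.045]])))
for n,L,z in(('scr',[(340,323),(438,362),(538,400)],.015),('mug',[(95,70)],.085),('jar',[(393,25)],.08)): print(n,plane(c,crop(L),z),1000*inv(plane(c,crop(L),z))[:,:2])
E
```

```text
[ 0.5929 -0.0075  1.4141] 81.01979109367166
[[-3.5056 -3.7771 -0.    ]
 [ 2.4824 -3.9376 -0.    ]
 [ 3.3257  4.8039 -0.    ]
 [-0.1139  3.703  -0.    ]
 [-2.1886 -0.7921 -0.    ]]
pockets [[121.1999 -56.3456  22.    ]
 [ 21.0655 -42.3315  22.    ]
 [120.5145  51.8628  22.    ]
 [ 22.4441  35.504   22.    ]]
board corners TL,TR,BR,BL [[   4.1627  -59.0123   53.    ]
 [-144.8597  -60.8882   53.    ]
 [-148.5475   57.1873   53.    ]
 [   2.249    57.9654   53.    ]]
fence [[-217.5177  -77.9014   45.    ]
 [-217.3197   80.5152   45.    ]
 [ 165.0582  -77.2618   45.    ]
 [ 169.5385   69.8335   45.    ]]
arm tip [[139.4139  95.4806  60.    ]]
side px of pivot, tip [[275.077  270.3033]
 [249.5002 288.7426]
 [332.1762 189.3978]
 [232.3346 292.1695]]
scr [[ 0.4609  0.0071  0.015 ]
 [ 0.4273 -0.0855  0.015 ]
 [ 0.3945 -0.1796  0.015 ]] [[  -6.1482  132.6654]
 [-102.8512  151.4436]
 [-200.9469  169.1286]]
mug [[0.6828 0.2217 0.085 ]] [[240.3886 -53.0318]]
jar [[ 0.729  -0.0408  0.08  ]] [[ -11.6752 -139.5998]]
```

Board candidates in the top view are (305,190) in the jig, (380,262) a small one, and (503,218) a larger one on the bench. The one in the jig is meant: it measures about 150 x 119 mm and rides the rails. The mug is at (193,155), the jar at (291,138), the screwdriver at (305,250) and the turn-button at (240,216). I'll shut the fingers and move above the rails behind the board.

move_arm:
  plan: [7.94,-14.84,0,0,0,0.14,7.94,-14.84,0,0,0,0.14,7.94,-14.84,0,0,0,0.14,7.94,-14.84,0,0,0,0.14,7.94,-14.84,0,0,0,0.14,7.94,-14.84,0,0,0,0.14,7.94,-14.84,0,0,0,0.14,7.94,-14.84,0,0,0,0.14,7.94,-14.84,0,0,0,0.14,7.94,-14.84,0,0,0,0.14]
  grip: 0

```text
time_s: 1.35
eef_pos: [0.4624, -0.0029, 0.2312]
eef_rot: [0.0, 0.078, 0.997, 0.0]
wrist_force: [0.4, 0.1, -0.1]
opening: 0.002
grasp_force: 0.0
```

move_arm:
  plan: [2.02,-3.78,0,0,0,0,2.02,-3.78,0,0,0,0,2.02,-3.78,0,0,0,0,2.02,-3.78,0,0,0,0,2.02,-3.78,-1,0,0,0,2.02,-3.78,-2,0,0,0,2.02,-3.78,-2,0,0,0]

```text
time_s: 2.22
eef_pos: [0.5594, -0.188, 0.1265]
eef_rot: [-0.005, 0.077, 0.997, 0.002]
wrist_force: [-0.9, -0.3, -0.6]
opening: -0.0
grasp_force: 0.0
```

```bash
python3 - <<'E'
from jig import *
import pickle
o=ctrl.get_obs(); print(o['eef_pos'],1000*inv(o['eef_pos']))
w=snap('wrist','pics/w1.png'); t=snap('top','pics/t1.png')
pickle.dump(dict(w=w,t=t),open('c1.pkl','wb'))
print('pred board rear corners z53, rail inner ends',proj(w,T(p,[[-.147,-.06,.053],[-.147,.06,.053],[-.22,-.032,.03],[-.22,.032,.03]])))
a=cv2.imread('pics/t1.png')[130:290,160:420]
b=cv2.imread('pics/w1.png')
cv2.imwrite('pics/m1.png',b)
E
```

```text
[ 0.55940256 -0.18802477  0.12646212] [[-183.53287668    4.90144088  126.46211548]]
pred board rear corners z53, rail inner ends [[356.6739547  281.8466287 ]
 [363.26700155 140.40053856]
 [274.39910115 241.05647603]
 [271.49525365 171.78537022]]
```

View pics/w1.png

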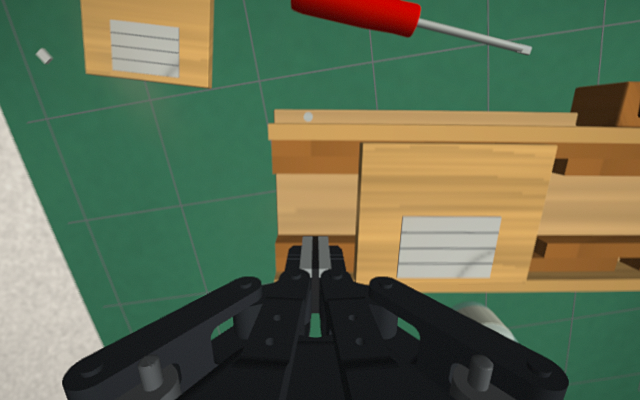

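The wrist view shows the board's rear edge at column ~358 (rows 143–281), within 3 px of the predicted 357–363. The fingertip sits over the channel at (316,240), so I'll lower it behind the edge.

move_arm:
  plan: [0,0,-0.8,0,0,0,0,0,-1.6,0,0,0,0,0,-1.7,0,0,0,0,0,-1.7,0,0,0]

```text
time_s: 2.82
eef_pos: [0.5645, -0.1906, 0.0487]
eef_rot: [0.001, 0.077, 0.997, -0.001]
wrist_force: [-0.2, -0.6, 0.4]
opening: 0.001
grasp_force: 0.0
```

```bash
python3 - <<'E'
from jig import *
o=ctrl.get_obs(); print(o['eef_pos'],o['eef_rot'],o['wrist_force'],1000*inv(o['eef_pos']))
E
```

```text
[ 0.56448846 -0.1906407   0.048716  ] [ 1.47904535e-03  7.72263039e-02  9.97012239e-01 -7.11021134e-04] [-0.21632038 -0.64530717  0.35903469] [[-185.32286679   -0.53044527   48.71600481]]
```

move_arm:
  plan: [0,0,-0.15,0,0,0,0.025,0.158,-0.15,0,0,0,0.05,0.316,-0.15,0,0,0,0.075,0.474,-0.15,0,0,0,0.1,0.632,-0.15,0,0,0,0.125,0.79,-0.15,0,0,0,0.15,0.948,-0.15,0,0,0,0.175,1.106,-0.15,0,0,0]

```text
time_s: 3.82
eef_pos: [0.572, -0.1344, 0.0391]
eef_rot: [0.0, 0.077, 0.997, -0.0]
wrist_force: [-1.6, -4.9, 1.6]
opening: 0.003
grasp_force: 2.3
```

```bash
python3 - <<'E'
from jig import *
o=ctrl.get_obs(); print(o['eef_pos'],o['wrist_force'],1000*inv(o['eef_pos']))
E
```

```text
[ 0.57195683 -0.13440537  0.03906407] [-1.62849145 -4.93993811  1.61162452] [[-128.61108947    0.87068677   39.0640676 ]]
```

Contact is made at about 5 N and the board is sliding, so I'll keep pushing.

move_arm:
  plan: [0.025,0.158,0,0,0,0,0.05,0.316,0,0,0,0,0.075,0.474,0,0,0,0,0.1,0.632,0,0,0,0,0.125,0.79,0,0,0,0,0.15,0.948,0,0,0,0,0.175,1.106,0,0,0,0,0.2,1.264,0,0,0,0,0.225,1.422,0,0,0,0,0.225,1.422,0,0,0,0]

```text
time_s: 5.08
eef_pos: [0.5828, -0.0622, 0.0386]
eef_rot: [-0.0, 0.077, 0.997, 0.001]
wrist_force: [-0.1, 0.4, -0.2]
opening: 0.005
grasp_force: 0.0
```

```bash
python3 - <<'E'
from jig import *
import pickle
o=ctrl.get_obs(); print(o['eef_pos'],o['wrist_force'],1000*inv(o['eef_pos']))
t=snap('top','pics/t2.png');w=snap('wrist','pics/w2.png');pickle.dump(t,open('t2.pkl','wb'))
a=cv2.imread('pics/t2.png')[130:260,190:390]
b=cv2.resize(a,None,fx=3,fy=3,interpolation=cv2.INTER_CUBIC)
cv2.imwrite('pics/m2.png',b)
E
```

```text
[ 0.58276335 -0.06221502  0.03861162] [-0.11541066  0.42688584 -0.19404015] [[-55.61880675   1.46505683  38.61162036]]
```

View pics/w2.png

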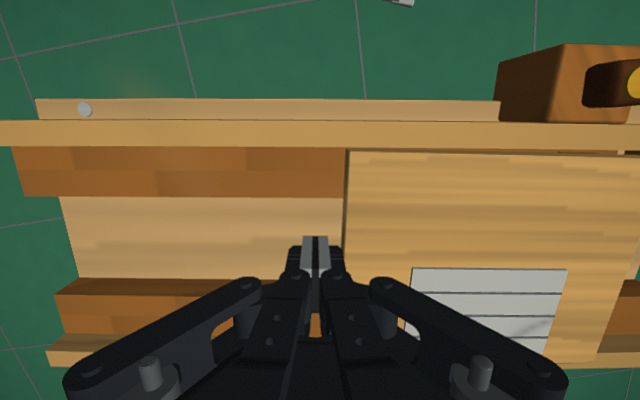

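The board is square between the fences, its rear edge at column ~346 and just ahead of the fingertip, with about 40 mm to go. I'll slow down.

move_arm:
  plan: [0.0125,0.079,0,0,0,0,0.025,0.158,0,0,0,0,0.0375,0.237,0,0,0,0,0.05,0.316,0,0,0,0,0.0625,0.395,0,0,0,0,0.075,0.474,0,0,0,0,0.0875,0.553,0,0,0,0,0.094,0.593,0,0,0,0]

```text
time_s: 6.18
eef_pos: [0.5877, -0.0335, 0.0388]
eef_rot: [0.0, 0.077, 0.997, -0.0]
wrist_force: [0.7, -2.6, -1.6]
opening: 0.001
grasp_force: 1.2
```

move_arm:
  plan: [0.006,0.04,0,0,0,0,0.0125,0.079,0,0,0,0,0.018,0.118,0,0,0,0,0.018,0.118,0,0,0,0]

```text
time_s: 6.68
eef_pos: [0.5887, -0.0274, 0.039]
eef_rot: [0.0, 0.077, 0.997, 0.0]
wrist_force: [0.1, 0.3, -0.2]
opening: 0.004
grasp_force: 0.0
```

move_arm:
  plan: [0.003,0.02,0,0,0,0,0.006,0.04,0,0,0,0,0.009,0.06,0,0,0,0]

```text
time_s: 7.05
eef_pos: [0.589, -0.0248, 0.0388]
eef_rot: [0.0, 0.077, 0.997, 0.0]
wrist_force: [-0.5, 0.0, 0.2]
opening: -0.001
grasp_force: 0.0
```

move_arm:
  plan: [0.003,0.02,0,0,0,0,0.006,0.04,0,0,0,0]

```text
time_s: 7.3
eef_pos: [0.5893, -0.0228, 0.0388]
eef_rot: [-0.0, 0.077, 0.997, 0.0]
wrist_force: [-1.0, -0.0, -0.5]
opening: -0.0
grasp_force: 0.0
```

move_arm:
  plan: [0.003,0.02,0,0,0,0,0.006,0.04,0,0,0,0]

```text
time_s: 7.55
eef_pos: [0.5896, -0.021, 0.0388]
eef_rot: [-0.0, 0.077, 0.997, -0.0]
wrist_force: [-1.0, -3.0, -0.7]
opening: 0.003
grasp_force: 1.5
```

```bash
python3 - <<'E'
from jig import *
w=snap('wrist','pics/w3.png'); s=snap('side','pics/s3.png')
o=ctrl.get_obs(); print(1000*inv(o['eef_pos']),o['wrist_force'])
a=cv2.imread('pics/w3.png'); b=cv2.resize(cv2.imread('pics/s3.png')[170:310,190:370],None,fx=3.55,fy=3.55,interpolation=cv2.INTER_CUBIC)[:,:640]
b=b[60:460]
cv2.imwrite('pics/m3.png',cv2.resize(np.vstack([a[90:390],b[:300]]),(640,600)))
for z in(.045,.053): print(z,'rear corner w',proj(w,T(p,[[-.005,.06,z],[-.005,-.06,z]])))
E
```

```text
[[-13.90190882   1.1941726   38.77718528]] [ 0.13412439 -1.25527294 -0.58566339]Traceback (most recent call last):
  File "<stdin>", line 6, in <module>
    return _nx.concatenate(arrs, 0, dtype=dtype, casting=casting)
           ~~~~~~~~~~~~~~~^^^^^^^^^^^^^^^^^^^^^^^^^^^^^^^^^^^^^^^
ValueError: all the input array dimensions except for the concatenation axis must match exactly, but along dimension 1, the array at index 0 has size 640 and the array at index 1 has size 639
```

View pics/w3.png

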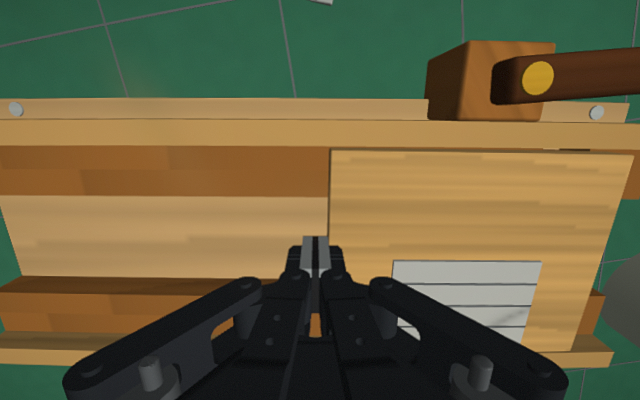

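```bash
python3 - <<'E'
from jig import *
w=ctrl.camera('wrist')
for z in(.045,.053):
    q=1000*inv(plane(w,[(330,149),(634,154),(572,352)],z)); print(z,q,np.linalg.norm(q[0]-q[1]),np.linalg.norm(q[2]-q[1]))
q=1000*inv(plane(w,[(539,78)],.066));print('pivot',q)
g=cv2.cvtColor(w['pixels'],cv2.COLOR_RGB2GRAY); print(g[200,322:340])
print(ctrl.get_obs()['wrist_force'])
E
```

```text
0.045 [[ -6.67788122  58.32852938  45.        ]
 [141.8079933   56.69132977  45.        ]
 [142.62158467 -63.20790986  45.        ]] 148.4949000939354 119.90199996936336
0.053 [[ -7.09607755  59.23896737  53.        ]
 [132.64415814  57.69819684  53.        ]
 [133.40982996 -55.13912227  53.        ]] 139.74872967685198 112.83991686470577
pivot [[71.1254172  87.77694497 66.        ]]
[151 152 153 152 155 132  88  80 110 134 140 138 138 139 139 139 140 140]
[ 0.73992109 -1.3995687  -0.17931311]
```

The board's outline matches 150 x 120 mm at z 45 (148.5 x 119.9) and not at z 53, so it has dropped home. I'll back off, lift, and plan the button arc.

move_arm:
  plan: [-0.03,-0.2,0,0,0,0,-0.06,-0.4,0,0,0,0,-0.06,-0.4,0.8,0,0,0,-0.06,-0.4,1.8,0,0,0,-0.06,-0.4,1.8,0,0,0]

```text
time_s: 8.32
eef_pos: [0.5898, -0.0426, 0.1338]
eef_rot: [0.005, 0.078, 0.997, -0.001]
wrist_force: [0.2, 0.5, -0.1]
opening: -0.001
grasp_force: 0.0
```

```bash
python3 - <<'E'
from jig import *
np.set_printoptions(precision=3,suppress=True)
o=ctrl.get_obs(); e=o['eef_pos']; print(e,o['wrist_force'])
pts=[(.121,.133,.127),(.121,.133,.053)]
for th in(-.1,.15,.4,.65,.9,1.15,1.4,1.57):
    u=np.array([np.cos(th),-np.sin(th)]);n=np.array([np.sin(th),np.cos(th)])
    q=np.array([.071,.088])+.048*u+(.009+.011*abs(n[1])+.007*abs(n[0]))*n; pts.append((*q,.053))
Wp=T(p,pts); print(np.array(pts)); print('from now',(Wp[0]-e)/.05); print('from start low',(Wp[1:]-Wp[1])/.05)
w=ctrl.camera('wrist'); pickle.dump(w,open('w4.pkl','wb'))
E
```

```text
[ 0.59  -0.043  0.134] [ 0.153  0.513 -0.116]
[[0.121 0.133 0.127]
 [0.121 0.133 0.053]
 [0.117 0.113 0.053]
 [0.122 0.102 0.053]
 [0.124 0.089 0.053]
 [0.123 0.076 0.053]
 [0.118 0.064 0.053]
 [0.109 0.052 0.053]
 [0.097 0.044 0.053]
 [0.087 0.04  0.053]]
from now [-2.189  3.506 -0.135]
from start low [[ 0.     0.     0.   ]
 [ 0.375 -0.146  0.   ]
 [ 0.624 -0.087  0.   ]
 [ 0.869 -0.082  0.   ]
 [ 1.122 -0.146  0.   ]
 [ 1.359 -0.285  0.   ]
 [ 1.556 -0.494  0.   ]
 [ 1.688 -0.759  0.   ]
 [ 1.731 -0.961  0.   ]]
```

move_arm:
  plan: [-1.1,1.75,0,0,0,0,-2.19,3.5,0,0,0,0,-2.19,3.5,0,0,0,0,-2.19,3.5,0,0,0,0,-2.19,3.5,0,0,0,0,-2.19,3.5,-0.8,0,0,0,-2.19,3.5,-1.4,0,0,0,-2.19,3.5,-1.5,0,0,0,-2.19,3.5,-1.5,0,0,0,-2.19,3.5,-1.5,0,0,0]

```text
time_s: 9.62
eef_pos: [0.4785, 0.1337, 0.055]
eef_rot: [0.001, 0.078, 0.997, 0.0]
wrist_force: [-0.4, -0.6, -0.1]
opening: -0.001
grasp_force: 0.0
```

```bash
python3 - <<'E'
from jig import *
o=ctrl.get_obs(); print(o['eef_pos'],o['wrist_force'],1000*inv(o['eef_pos']))
snap('wrist','pics/w5.png')
E
```

```text
[0.47848458 0.13366982 0.05502641] [-0.44369965 -0.5591901  -0.05322659] [[121.58772913 135.04192255  55.0264145 ]]
```

View pics/w5.png

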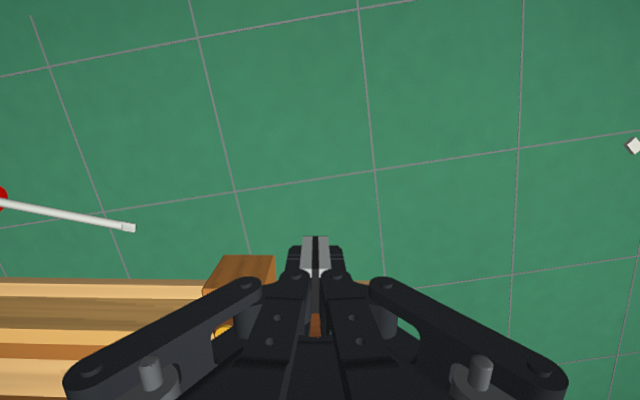

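The fingertip is at (316,240), outside the button and clear of the post and screwdriver. I'll start the arc.

move_arm:
  plan: [0.2,-0.07,-0.04,0,0,0,0.4,-0.15,-0.04,0,0,0,0.52,-0.12,-0.04,0,0,0,0.65,-0.1,-0.04,0,0,0,0.77,-0.09,-0.04,0,0,0,0.9,-0.09,-0.04,0,0,0,1.03,-0.12,-0.04,0,0,0,1.15,-0.16,-0.04,0,0,0]

```text
time_s: 10.68
eef_pos: [0.5349, 0.1261, 0.0518]
eef_rot: [-0.0, 0.077, 0.997, 0.0]
wrist_force: [-1.7, 0.2, 0.2]
opening: -0.001
grasp_force: 0.8
```

```bash
python3 - <<'E'
from jig import *
o=ctrl.get_obs(); print(o['eef_pos'],o['wrist_force'],1000*inv(o['eef_pos']))
snap('top','pics/t6.png')
a=cv2.imread('pics/t6.png')[130:260,180:380]
cv2.imwrite('pics/m6.png',cv2.resize(a,None,fx=4,fy=4,interpolation=cv2.INTER_CUBIC))
E
```

```text
[0.53491473 0.12607034 0.05175432] [-1.68750538  0.18326628  0.2143993 ] [[122.88976753  78.11724538  51.75431952]]
```

View pics/m6.png

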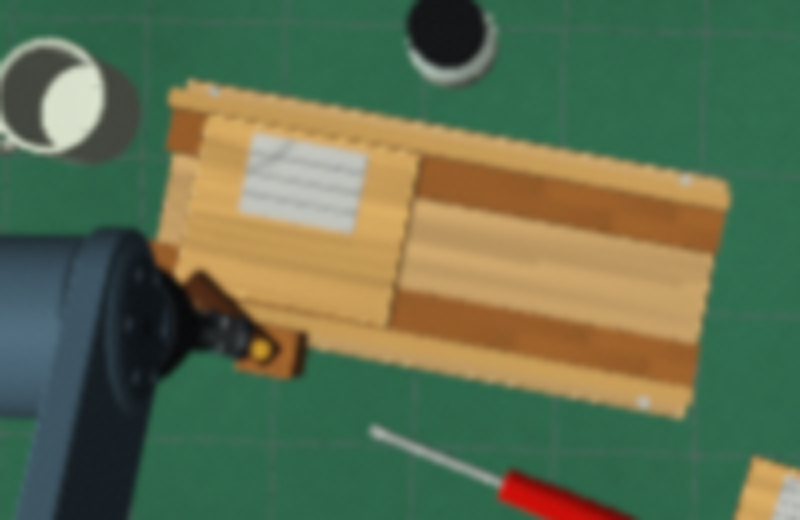

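The arm at crop (225,310) swings freely over the seated board; force is 1.7 N. I'll continue the arc.

move_arm:
  plan: [0.12,-0.06,0,0,0,0,0.24,-0.14,0,0,0,0,0.34,-0.24,0,0,0,0,0.43,-0.35,0,0,0,0,0.5,-0.48,0,0,0,0,0.56,-0.61,0,0,0,0,0.59,-0.7,0,0,0,0,0.61,-0.76,0,0,0,0,0.61,-0.76,0,0,0,0]

```text
time_s: 11.85
eef_pos: [0.5643, 0.0905, 0.0518]
eef_rot: [-0.001, 0.078, 0.997, 0.002]
wrist_force: [-2.0, 12.7, 2.9]
opening: -0.003
grasp_force: 5.9
```

move_arm:
  plan: [0,-0.03,0,0,0,0,0,-0.06,0,0,0,0,0,-0.06,0,0,0,0]

```text
time_s: 12.22
eef_pos: [0.5642, 0.09, 0.0518]
eef_rot: [-0.001, 0.077, 0.997, 0.004]
wrist_force: [-2.4, 21.6, 2.0]
opening: 0.002
grasp_force: 10.7
```

The force rose to 21 N with almost no motion, which is the hard stop. I'll back off, lift and clear the view.

move_arm:
  plan: [0.04,0.2,0,0,0,0,0.08,0.5,0,0,0,0,0.08,0.5,0,0,0,0,0.08,0.5,1,0,0,0,0.08,0.5,2,0,0,0,-1,1.5,2.7,0,0,0,-2.5,3,3,0,0,0,-3,4,3,0,0,0,-3,4,3,0,0,0,-3,4,3,0,0,0]

```text
time_s: 13.48
eef_pos: [0.4133, 0.2872, 0.2024]
eef_rot: [0.0, 0.075, 0.997, 0.0]
wrist_force: [-0.1, -0.6, 0.3]
opening: 0.0
grasp_force: 0.0
```

```bash
python3 - <<'E'
from jig import *
o=ctrl.get_obs(); print(o['eef_pos'],o['wrist_force'])
snap('top','pics/t7.png');snap('side','pics/s7.png')
a=cv2.imread('pics/t7.png')[120:280,165:365]; b=cv2.imread('pics/s7.png')[165:315,155:355]
r=lambda i,h:cv2.resize(i,(400,h),interpolation=cv2.INTER_CUBIC)
cv2.imwrite('pics/m7.png',np.hstack([r(a,320),cv2.copyMakeBorder(r(b,300),0,20,0,0,0)]))
E
```

```text
[0.41331461 0.28722333 0.20242703] [-0.05254484 -0.64235298  0.29576839]
```

View pics/m7.png

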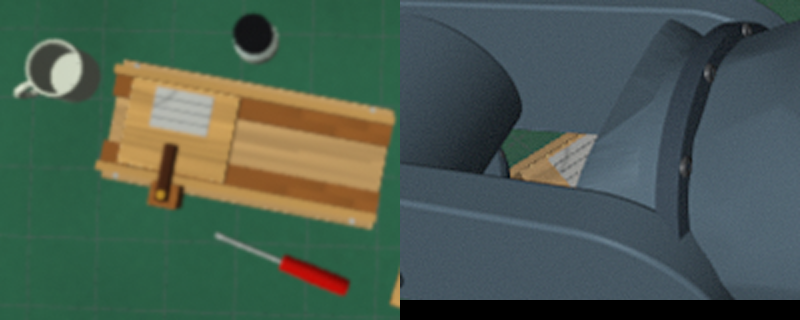

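The top view shows the board home and the button square across it, from crop (161,195) to (170,147), parallel to the board's end edges. The mug, jar and screwdriver have not moved and the robot is clear.

```bash
python3 -c "from bench import ctrl; print(ctrl.hand_in())"
```

```text
the job is handed in; nothing more can be done
None
```

The job is handed in: the board has dropped flush into its notch, the turn-button lies square across it at its hard stop, and the mug, jar and screwdriver are where they were.

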